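# Nip a brass casting in the rack fixture and back the handwheel off two divisions

## Robot

A 6-joint arm with a two-finger parallel gripper is mounted at the origin on the work surface. World frame = base frame: x ahead of the robot, y to its left, z up, the work surface at z = 0. Lengths are in m, angles in rad, forces in N, time in s.
With the tool pointing down it reaches from about 0.325 to 0.85 m from the base axis. Payload 15.5 kg.
Tool frame: the origin (TCP) lies at the very end of the fingers, on their centre line; the grasp point (between the pads) lies 19 mm behind it; z points along the fingers, x is the direction in which the jaws open and shut, and the axes are right-handed (so a half turn about z gives the same grasp; the last joint's range is limited). The gripper opens to 91 mm and grips with 3 to 60 N. Pads are 32 mm wide; open, the fingers measure 118 mm over their backs; the gripper's body (76 mm by 178 mm) begins 60 mm behind the grasp point.
Start: joints at [1.248, 0.494, 1.345, -0, 1.302, -0.096], TCP at [0.141, 0.609, 0.214] pointing down, gripper open.
Joint ranges: [-2.91, 2.91], [-0.82, 2.16], [0.22, 2.67], [-1.22, 4.37], [0.12, 2.79], [-3.08, 3.08]. Speed limits (rad/s): [1.89, 1.89, 2.57, 3.01, 3.01, 3.01].

## Interface

Orientations are given as a 3x3 rotation matrix whose columns are the frame's x, y, z axes.
In Python, from station import bot gives the robot as it stands. The module is installed in compiled form; this text tells all that it offers.
- The arm moves only by the tool move_arm, never from a script. Its argument "steps" is a list of rows, each a list of 2 entries, a list of its own where there are three numbers: the shift along the tool's x, y, z in mm, then the turn about the tool's z in units of 5 degrees (1.0 is 5 degrees). In form: [[[x, y, z], roll], ...]. A call has exactly 5 rows; each row is the pose to reach, as a shift and turn from the pose measured when the call began, along the tool's axes at that moment; what a row does not reach only later rows make up. A row lasts 1/10 s, in which the tool goes at most 50 mm and 8.59 degrees, less where a joint would pass 70% of its speed; a pose out of reach is approached as far as the arm can. A call with a gripper value outside its range is refused whole. "hand" is the opening, from 0 (shut) to 1 (fully open), set as the call begins (left out, the last holds). The fingers move at their own pace and stop on an object; "squeeze" is the grip in N (left out, the last holds). Time passes only in rows, so rows that repeat a pose let the fingers close, or fill a call up. It gives the time, the measured TCP pose, the force and the opening at its end, in the units of the state.
- bot.get_obs(): the state, without advancing time (a new reading comes with each control period).
- bot.read_camera(name): name is "scene" or "side" or "wrist"; returns a dict with "frame" (420x560x3 uint8, red, green, blue), "fov_y" (degrees; the focal length in pixels is half the picture's height over the tangent of half this angle, whatever the lens; pixels are square), "cx", "cy" (the principal point, pixels), "D" ([k1, k2, p1, p2, k3] as OpenCV has them; the pictures are not rectified), "rvec" (rotation vector, rad) and "tvec" (3), from world to camera coordinates, as OpenCV has them; the wrist camera has in their place "mount" (4x4, takes a point from camera to tool coordinates, whose origin is the TCP and whose axes are the tool frame's). Camera axes: x right, y down, z forward; pixel columns grow to the right and rows downward; lengths in m; the calibration is good to about 2 mm. A picture is of the moment at which its call begins: read the wrist's pose just before it. There is no depth.
- bot.job_done(): hands the job in, once; it reports no verdict.
Trained networks look in the newest picture that a camera, given by its name, has taken for a name from the list of things; names that differ only in an ending like _2 or _b are one class to them, and where a whole thing is asked for, a point or a joint stands for the part that bears it (a point fixed in the world has none). Each returns a list of dicts, best first, with "score" (0 to 1); they miss things now and then, are a little off and sometimes report something else, mostly with a low value. They report only what shows in the picture. A call takes as long as a camera call. They do not tell look-alikes from the thing itself.
- bot.search_frame(label, camera): "xyz" ([x, y, z] in m, in the coordinates of the camera as it stood for that picture, good to about 4 mm: the middle of the surface that is visible of it).
- bot.outline_of(label, camera): "mask" (420x560 bool, what is visible of it).
The state is a dict: "clock": time; "joint_positions": joint angles; "qvel": joint speeds; "joint_efforts": joint torques, N m; "eef_pos": TCP position; "eef_rot": TCP orientation; "ft_force": force on the tool from outside, world axes, zero at the start; "ft_torque": the same for the moment, N m; "width": finger opening in m.
Only numpy, scipy, OpenCV 4.12 (cv2) and the standard library are available. Lean on these libraries where they do the work, as an engineer would, in place of code of your own. Each camera call takes 0.05 s, during which the arm holds its last target. There are 200 camera calls.

## Task

Set the bench fixture for this casting: turn the handwheel clockwise by its knob until the jaw has slid the brass casting home against the pad of the end stop's screw and holds it with a light nip of roughly 15 to 20 N (never more than 30 N). Then back the wheel off exactly two divisions of the dial, going by the pointer on its far rim, so that the casting stays at the stop but can be lifted out, and let go of the knob. Keep your fingers off the casting and do not disturb the other things on the bench.

Things in the scene. Friction and masses are not known exactly. Their poses are not given: they have to be found in the camera images.
- fixture: Fixed dark steel base plate 130 x 370 x 15 mm, a square grey gear housing at its right end. Origin: underside of the plate, exactly below the handwheel's axis. z up, x away from the robot, y (left) the way the jaw closes; the plate runs from y = -80 to +290 mm. Two guide strips 52 mm apart, tops 24 mm above the bench, keep the casting in line with y.
- handwheel (a joint): Angle (rad, 0 to 1.75) of the black handwheel: disc radius 62 mm, upright axis, top 76 mm above the bench, hub to 86. Clockwise from above is positive and closes the jaw by a rack, no play: 25 mm of jaw travel per rad. Steady drag about 0.13 N m (2.6 N at the knob); it stays where left. Jaw force J adds 0.025 m x J: J is about 2 x (tangential knob force - 2.6 N).
- knob_mid (a point): Middle of the grip of the aluminium spinner knob standing upright on the wheel: 22 mm diameter, 34 mm of straight grip, its top 18 mm above this point, the wheel's top 29 mm below it; this point is 105 mm above the bench, 50 mm from the wheel's axis, straight across from the pointer, on the robot's side. The knob spins freely on its pin.
- pointer (a point): Tip of the small brass pointer on the wheel's far rim, 74.5 mm from the axis, 66 mm above the bench, over a fixed dark steel dial ring (radius 88 mm, top at 56 mm) with a white line every 15 degrees (0.262 rad) on its far half. At joint 0 it points 50 degrees left (counter-clockwise) of the fixture's x axis; it swings right as the jaw closes.
- jaw: Moving steel jaw, 50 mm wide, 32 mm high. Origin: about the centre of its pushing face (which looks along +y of the fixture), 32 mm above the bench; axes as the fixture's. At joint 0 the face is 105 mm from the wheel axis.
- casting: Arched brass valve body, the one lying in the fixture between jaw and stop: 90 mm long (y), 44 wide (x), 47 high, about 0.4 to 0.8 kg. Origin: centre of its underside, 15 mm above the bench. At first it lies loose, clear of jaw and stop pad, a little askew; it slides under 2 to 7 N.
- stop: Steel end block at the left end, 50 mm wide, 32 mm high, fixed. Origin: about the centre of its face towards the jaw, 236 mm from the wheel axis, 32 mm above the bench; axes as the fixture's. A stop screw, clamped fast, stands out of that face with a flat 26 mm round pad, by 5 to 21 mm, different each time: the casting is home on the pad. Then the nip is stiff: 5 to 15 N per 0.02 rad of wheel.
- spare: Bystander: a second brass valve body, 110 x 44 x 47 mm, loose on the bench; leave alone. Origin: centre of its underside.
- loupe: Bystander: aluminium eye loupe, 42 mm diameter, 42 mm high; leave alone. Origin: centre of its underside.
- driver: Bystander: a screwdriver lying on the bench; leave alone. Origin: near its middle.
Not all that is in view belongs to the job. What is shaped like the casting but turquoise is not meant.

How it is judged:
On the way:
1. the jaw nips the casting against the stop with more than 9 N (contact force between jaw and casting above 9 N and contact force between casting and stop above 3 N and y of casting in the frame of stop above -0.0675 m), for 0.2 s.
At the end, for the whole second after the job is handed in: Jaw backed off two divisions (30 degrees) from the nip: it stands 13.1 mm (within 2.6 mm, 0.4 of a division) clear of the casting, which lies flat where the nip left it, within 22.5 mm of the end block; wheel and casting at rest, knob released (y of jaw in the frame of casting between -0.0607 and -0.0555 m and y of casting in the frame of stop above -0.0675 m and velocity of joint handwheel between -0.02 and 0.02 rad/s and linear speed of casting below 0.01 m/s and angle between casting's own z axis and vertical below 0.06 rad); the robot touches nothing.
It fails at once if the jaw presses the casting with more than 30 N (contact force between jaw and casting above 30 N).
It fails at once if the spare casting, the loupe or the screwdriver is moved by more than 20 mm (distance of any of spare, loupe, driver from where it was at the start of the episode above 0.02 m).
It fails at once if the hand or arm pushes the casting itself (contact force between any of the fingers, the arm and casting above 2 N).
It also fails if it takes over 64 s, if anything falls off the work surface, if the arm or the gripper's body presses on something with over 40 N, if the wrist force passes 120 N, or if a joint passes its speed limit or range.

## Working session

There is one attempt and no reset: what is moved stays moved. The work goes in short steps, Python scripts to look and compute and a tool call to move; the robot and the scene stay as the last step left them, time stands still between calls to the robot, and variables do not carry over. Pictures are saved under pics/ and viewed, about 8 in all and at most 12, crops included, and the job is handed in when it is done.

Besides the shell and the picture viewer there is one more tool, called after "Call:" as name(argument=value, ...) on one line, values as JSON. move_arm: Moves the arm, as the interface text tells. Its arguments: {"type":"object","properties":{"steps":{"type":"array","items":{"type":"array"}},"hand":{"type":"number"},"squeeze":{"type":"number"}},"required":["steps"]}

```bash
mkdir -p pics; cat > h.py <<'E'
import numpy as np, cv2
from station import bot
def cam(n):
    o=bot.get_obs(); c=bot.read_camera(n); f=c["frame"]; h=f.shape[0]
    fl=h/2/np.tan(np.radians(c["fov_y"])/2)
    K=np.array([[fl,0,c["cx"]],[0,fl,c["cy"]],[0,0,1.]])
    if "mount" in c:
        T=np.eye(4);T[:3,:3]=o["eef_rot"];T[:3,3]=o["eef_pos"]; T=T@np.array(c["mount"])
    else:
        R=cv2.Rodrigues(np.array(c["rvec"],float))[0];T=np.eye(4);T[:3,:3]=R.T;T[:3,3]=-R.T@np.array(c["tvec"],float).ravel()
    return dict(f=f,K=K,D=np.array(c["D"],float),T=T)
def save(f,n): cv2.imwrite(n,f[:,:,::-1])
def w(c,p): return c["T"][:3,:3]@np.asarray(p)+c["T"][:3,3]
def proj(c,P):
    Ti=np.linalg.inv(c["T"]); return cv2.projectPoints(np.asarray(P,float).reshape(-1,1,3),cv2.Rodrigues(Ti[:3,:3])[0],Ti[:3,3],c["K"],c["D"])[0][:,0]
def ray(c,uv,z):
    q=cv2.undistortPoints(np.asarray(uv,float).reshape(-1,1,2),c["K"],c["D"])[:,0]
    d=np.c_[q,np.ones(len(q))]@c["T"][:3,:3].T; o=c["T"][:3,3]
    return o+d*((z-o[2])/d[:,2])[:,None]
E
python3 - <<'E'
from h import *
fs=[]
np.set_printoptions(precision=4,suppress=True)
o=bot.get_obs();print(o["eef_pos"],o["eef_rot"],o["ft_force"],o["clock"])
for n in ["scene","side"]:
    c=cam(n); fs.append(c["f"]); save(c["f"],f"pics/{n}0.png")
    print(n,c["T"][:3,3])
    for l in ["fixture","handwheel","knob_mid","pointer","jaw","casting","stop","spare","loupe","driver"]:
        print(l,[(round(d["score"],2),w(c,d["xyz"]).round(3).tolist(),proj(c,w(c,d["xyz"])).round()[0].tolist()) for d in bot.search_frame(l,n)][:3])
E
```

```text
[0.141  0.6085 0.2134] [[ 0.2258  0.9742 -0.0004]
 [ 0.9742 -0.2258 -0.0011]
 [-0.0011 -0.0001 -1.    ]] [-0.496   0.6512 -0.11  ] 0.0
scene [ 1.1406 -0.6859  1.3773]
fixture [(0.63, [0.571, -0.086, 0.055], [268.0, 229.0])]
handwheel [(0.67, [0.391, 0.373, 0.041], [312.0, 124.0]), (0.62, [0.569, -0.127, 0.078], [259.0, 233.0])]
knob_mid [(0.9, [0.563, -0.127, 0.08], [258.0, 231.0])]
pointer [(0.73, [0.567, -0.121, 0.079], [260.0, 231.0])]
jaw [(0.56, [0.569, -0.085, 0.055], [268.0, 228.0])]
casting [(0.97, [0.76, 0.086, 0.045], [349.0, 227.0]), (0.96, [0.553, 0.041, 0.055], [290.0, 200.0]), (0.75, [0.37, 0.002, 0.043], [241.0, 182.0])]
stop [(0.49, [0.541, 0.13, 0.048], [303.0, 183.0])]
spare [(0.93, [0.39, 0.374, 0.042], [312.0, 123.0])]
loupe [(0.55, [0.574, -0.382, 0.043], [204.0, 297.0])]
driver [(0.74, [0.441, -0.528, 0.026], [138.0, 308.0])]
side [-0.0643 -1.318   0.9657]
fixture [(0.82, [0.535, -0.134, 0.049], [290.0, 232.0])]
handwheel [(0.88, [0.552, -0.139, 0.074], [295.0, 225.0])]
knob_mid [(0.58, [0.555, -0.141, 0.073], [297.0, 225.0])]
pointer [(0.7, [0.552, -0.135, 0.075], [295.0, 224.0])]
jaw []
casting [(0.69, [0.354, -0.009, 0.03], [224.0, 233.0]), (0.66, [0.519, 0.231, 0.033], [242.0, 189.0]), (0.59, [0.748, 0.081, 0.025], [314.0, 193.0])]
stop [(0.7, [0.521, 0.119, 0.042], [255.0, 200.0]), (0.29, [0.376, 0.374, 0.022], [194.0, 184.0])]
spare [(0.55, [0.374, 0.375, 0.02], [194.0, 185.0])]
loupe [(0.74, [0.564, -0.389, 0.027], [340.0, 280.0])]
driver [(0.85, [0.431, -0.545, 0.021], [329.0, 334.0])]
```

View pics/scene0.png

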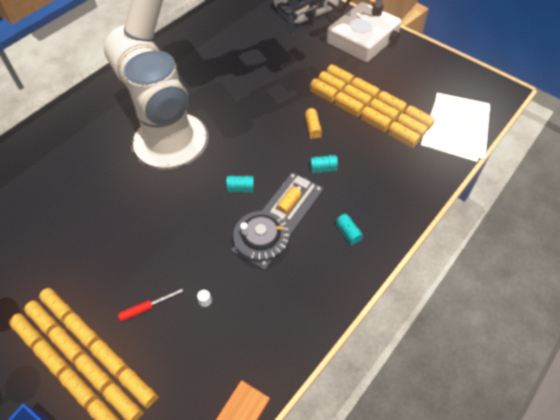

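View pics/side0.png

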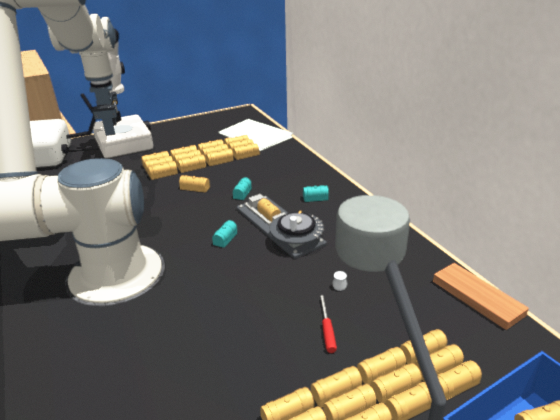

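The scene view shows the fixture's wheel at about (260,233), with the knob at (244,227) and the pointer at (284,229). The brass casting in the fixture is at (290,200). The turquoise look-alikes are at (240,184), (324,163) and (349,228), and the loose brass spare is at (313,123). Only (290,200) is brass and lies in the fixture, so that is the casting. I'm moving the wrist camera above the fixture.

Call:
move_arm(steps=[[[-40,34,-10],0],[[-80,68,-20],0],[[-120,102,-30],0],[[-160,136,-40],0],[[-200,170,-50],0]], hand=1)

```text
clock: 1.6
eef_pos: [0.2543, 0.389, 0.2611]
eef_rot: [[0.225, 0.974, 0.0], [0.974, -0.225, 0.0], [0.0, 0.0, -1.0]]
ft_force: [0.6, 0.3, -0.0]
width: 0.0911
```

Call:
move_arm(steps=[[[-40,34,-10],0],[[-80,68,-20],0],[[-120,102,-30],0],[[-160,136,-40],0],[[-200,170,-50],0]])

```text
clock: 2.1
eef_pos: [0.3667, 0.1705, 0.3083]
eef_rot: [[0.225, 0.974, 0.001], [0.974, -0.225, 0.001], [0.001, 0.001, -1.0]]
ft_force: [1.5, 1.3, -0.4]
width: 0.0913
```

Call:
move_arm(steps=[[[-35,34,0],0],[[-70,68,0],0],[[-100,90,0],0],[[-120,100,0],0],[[-120,100,0],0]])

```text
clock: 2.6
eef_pos: [0.4378, 0.0287, 0.3082]
eef_rot: [[0.228, 0.974, 0.001], [0.974, -0.228, -0.0], [0.0, 0.001, -1.0]]
ft_force: [-0.0, 1.2, 0.2]
width: 0.0911
```

```bash
python3 - <<'E'
from h import *
np.set_printoptions(precision=4,suppress=True)
o=bot.get_obs();print(o["eef_pos"],o["eef_rot"],o["ft_force"],o["clock"])
c=cam("wrist"); save(c["f"],"pics/w0.png"); print(c["T"])
for l in ["fixture","handwheel","knob_mid","pointer","jaw","casting","stop"]:
    print(l,[(round(d["score"],2),w(c,d["xyz"]).round(3).tolist(),proj(c,w(c,d["xyz"])).round()[0].tolist()) for d in bot.search_frame(l,"wrist")][:3])
E
```

```text
[0.4378 0.0287 0.3082] [[ 0.2282  0.9736  0.0014]
 [ 0.9736 -0.2282 -0.    ]
 [ 0.0003  0.0013 -1.    ]] [-0.0279  1.1943  0.1604] 2.6
[[ 0.227   0.9323  0.2816  0.3568]
 [ 0.9739 -0.2177 -0.0645  0.047 ]
 [ 0.0011  0.2889 -0.9574  0.4798]
 [ 0.      0.      0.      1.    ]]
fixture [(0.67, [0.524, -0.006, 0.023], [270.0, 232.0])]
handwheel [(0.57, [0.547, -0.089, 0.079], [220.0, 271.0])]
knob_mid [(0.65, [0.549, -0.084, 0.079], [223.0, 271.0]), (0.57, [0.542, -0.023, 0.05], [262.0, 251.0])]
pointer [(0.97, [0.544, -0.079, 0.078], [226.0, 267.0])]
jaw [(0.78, [0.545, -0.02, 0.051], [265.0, 252.0])]
casting [(0.93, [0.528, 0.051, 0.06], [306.0, 236.0]), (0.79, [0.357, 0.006, 0.045], [251.0, 129.0]), (0.77, [0.728, 0.096, 0.043], [352.0, 328.0])]
stop [(0.27, [0.529, 0.05, 0.06], [306.0, 236.0])]
```

View pics/w0.png

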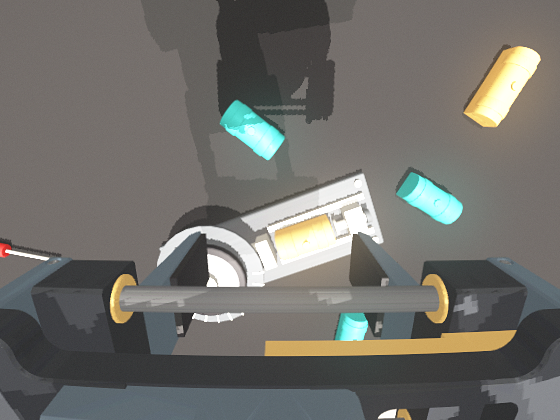

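The wrist view shows the casting (303,238) between the jaw (262,252) and the stop (355,215). The gripper hides half of the wheel, so I'll step back to get a clear view of it.

Call:
move_arm(steps=[[[-35,-10,0],0],[[-70,-20,0],0],[[-100,-30,0],0],[[-130,-40,0],0],[[-130,-40,0],0]])

```text
clock: 3.5
eef_pos: [0.3674, -0.0877, 0.3083]
eef_rot: [[0.226, 0.974, 0.001], [0.974, -0.226, -0.0], [0.0, 0.001, -1.0]]
ft_force: [-0.3, 0.2, -0.0]
width: 0.0911
```

```bash
python3 - <<'E'
from h import *
np.set_printoptions(precision=4,suppress=True)
o=bot.get_obs();print(o["eef_pos"],o["clock"])
c=cam("wrist"); save(cv2.resize(c["f"],(800,600),interpolation=cv2.INTER_CUBIC),"pics/w1.png"); np.savez("w1.npz",**c)
for l in ["handwheel","knob_mid","pointer","jaw","casting","stop"]:
    print(l,[(round(d["score"],2),w(c,d["xyz"]).round(3).tolist(),proj(c,w(c,d["xyz"])).round()[0].tolist()) for d in bot.search_frame(l,"wrist")][:3])
E
```

```text
[ 0.3674 -0.0877  0.3083] 3.5
handwheel [(0.77, [0.58, -0.116, 0.081], [292.0, 316.0])]
knob_mid [(0.67, [0.58, -0.116, 0.078], [292.0, 315.0])]
pointer [(0.86, [0.576, -0.115, 0.078], [292.0, 312.0])]
jaw [(0.83, [0.537, -0.023, 0.048], [340.0, 271.0]), (0.4, [0.58, -0.116, 0.077], [292.0, 315.0])]
casting [(0.77, [0.353, 0.003, 0.046], [337.0, 158.0]), (0.76, [0.515, 0.245, 0.038], [495.0, 222.0]), (0.58, [0.519, 0.078, 0.053], [401.0, 250.0])]
stop [(0.95, [0.527, 0.128, 0.043], [429.0, 245.0])]
```

View pics/w1.png

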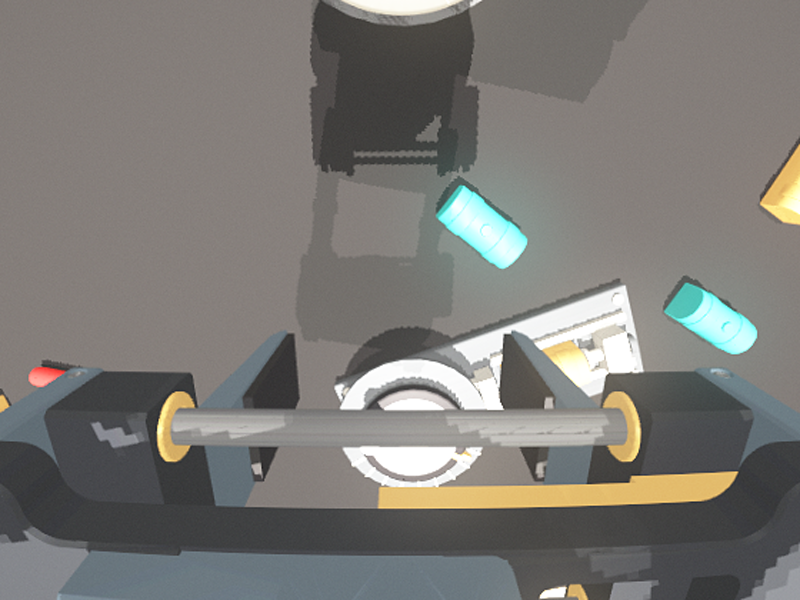

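The wheel moved further down behind the gripper, at about (412,430) in the enlarged picture. The camera needs to go forward instead.

Call:
move_arm(steps=[[[17,40,0],0],[[34,80,0],0],[[50,120,0],0],[[65,165,0],0],[[65,165,0],0]])

```text
clock: 4.35
eef_pos: [0.5491, -0.0574, 0.3071]
eef_rot: [[0.22, 0.975, 0.002], [0.975, -0.22, 0.001], [0.001, 0.001, -1.0]]
ft_force: [-0.3, -0.4, -0.4]
width: 0.0913
```

```bash
python3 - <<'E'
from h import *
np.set_printoptions(precision=4,suppress=True)
o=bot.get_obs();print(o["eef_pos"],o["clock"])
c=cam("wrist"); save(cv2.resize(c["f"],(800,600),interpolation=cv2.INTER_CUBIC),"pics/w2.png"); np.savez("w2.npz",**c)
for l in ["handwheel","knob_mid","pointer","jaw","casting","stop"]:
    print(l,[(round(d["score"],2),w(c,d["xyz"]).round(3).tolist(),proj(c,w(c,d["xyz"])).round()[0].tolist()) for d in bot.search_frame(l,"wrist")][:3])
E
```

```text
[ 0.5491 -0.0574  0.3071] 4.35
handwheel [(0.77, [0.562, -0.114, 0.077], [241.0, 202.0])]
knob_mid [(0.6, [0.561, -0.115, 0.077], [241.0, 202.0])]
pointer [(0.65, [0.556, -0.114, 0.078], [241.0, 198.0]), (0.45, [0.459, -0.49, 0.017], [17.0, 183.0])]
jaw [(0.95, [0.55, -0.024, 0.05], [301.0, 177.0])]
casting [(0.89, [0.536, 0.047, 0.06], [348.0, 158.0]), (0.77, [0.716, 0.11, 0.034], [398.0, 254.0]), (0.73, [0.527, 0.245, 0.039], [474.0, 122.0])]
stop [(0.98, [0.526, 0.127, 0.045], [398.0, 139.0])]
```

View pics/w2.png

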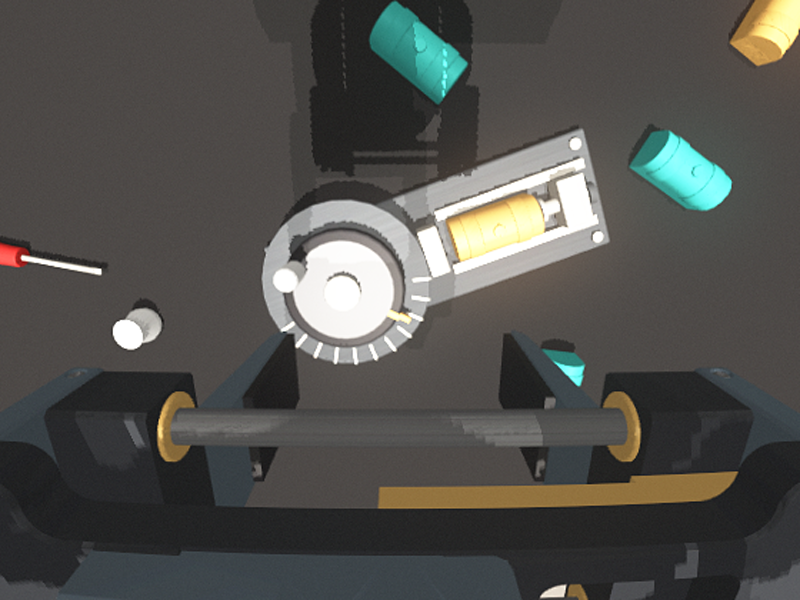

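The wheel is now in clear view. In the enlarged picture the hub is at (343,293), the knob's top at (286,277) and the pointer's tip at (409,319). The stop end of the plate has corners at (581,129) and (608,242). The casting sits between the jaw and the pad, clear of both. I'll fit the fixture's pose to these points.

```bash
cat > fit.py <<'E'
from h import *
from scipy.optimize import least_squares
def pts(p):
    x,y,a,q=p; R=np.array([[np.cos(a),-np.sin(a)],[np.sin(a),np.cos(a)]])
    t=np.radians(50)-q; u=np.array([np.cos(t),np.sin(t)])
    L=[(0,0,.086),(*(u*.0745),.066),(*(-u*.05),.123),(-.065,.29,.015),(.065,.29,.015),(*(-u*.05),.105)]
    return np.array([[*(R@l[:2]+[x,y]),l[2]] for l in L])
def fit(c,uv):
    r=least_squares(lambda p:(proj(c,pts(p)[:5])-uv).ravel(),[.562,-.115,.1,0],x_scale=.01)
    return r.x,r.fun.reshape(-1,2)
E
python3 - <<'E'
from fit import *
np.set_printoptions(precision=4,suppress=True)
d=np.load("w2.npz");c={k:d[k] for k in d}
uv=np.array([(343,293),(409,319),(286,277),(581,129),(608,242)])/1.42857
p,r=fit(c,uv);print(p,r);print(pts(p))
bot_=c["f"][170:230,170:235]
im=cv2.resize(c["f"][120:270,170:370],(800,600),interpolation=cv2.INTER_CUBIC)
for q in proj(c,pts(p)): cv2.circle(im,tuple(int(v) for v in ((q-[170,120])*4)),3,(255,0,255),-1)
save(im,"pics/fit.png")
E
```

```text
[ 0.5629 -0.1171  0.1302  0.1442] [[-1.1638 -0.1952]
 [-0.6032  0.7026]
 [-0.9336  0.8371]
 [ 1.7205 -1.3659]
 [ 1.4859  0.5188]]
[[ 0.5629 -0.1171  0.086 ]
 [ 0.6116 -0.0607  0.066 ]
 [ 0.5302 -0.1549  0.123 ]
 [ 0.4608  0.162   0.015 ]
 [ 0.5897  0.1789  0.015 ]
 [ 0.5302 -0.1549  0.105 ]]
```

View pics/fit.png

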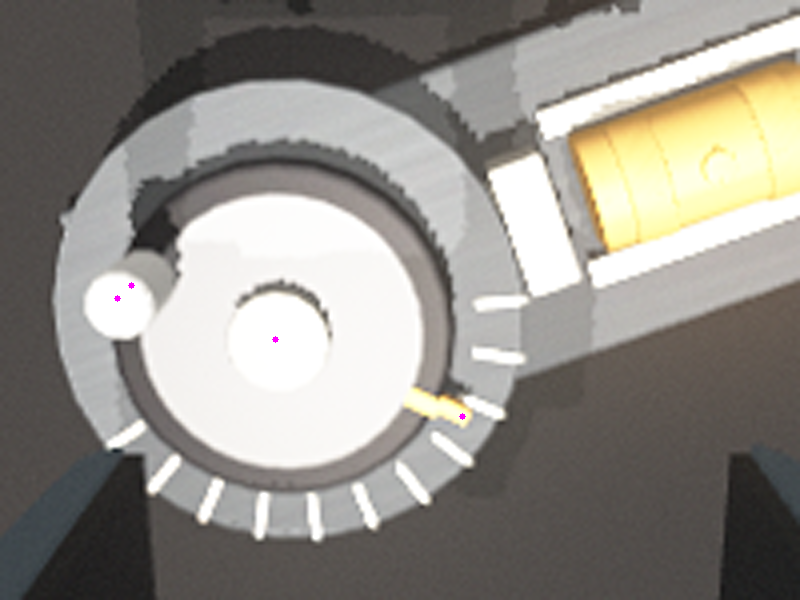

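The overlay confirms the fit: the projected dots land on the hub, the knob and the pointer's tip. I'll turn the tool so its x axis lies along world y and go above the knob.

Call:
move_arm(steps=[[[-35,1,20],-0.8],[[-70,2,50],-1.7],[[-100,3,80],-2.55],[[-100,3,120],-2.55],[[-100,3,120],-2.55]], hand=1)

```text
clock: 5.2
eef_pos: [0.5214, -0.1565, 0.1852]
eef_rot: [[0.004, 1.0, -0.005], [1.0, -0.004, 0.003], [0.003, -0.005, -1.0]]
ft_force: [-1.0, 1.0, 1.2]
width: 0.0914
```

Call:
move_arm(steps=[[[1,8,0],0],[[1,8,20],0],[[1,8,50],0],[[1,8,80],0],[[1,8,92],0]])

```text
clock: 5.7
eef_pos: [0.5297, -0.1547, 0.0931]
eef_rot: [[0.004, 1.0, -0.005], [1.0, -0.004, 0.003], [0.003, -0.005, -1.0]]
ft_force: [-0.1, -0.4, 0.4]
width: 0.0913
```

Call:
move_arm(steps=[[[0,0,0],0],[[0,0,0],0],[[0,0,0],0],[[0,0,0],0],[[0,0,0],0]], hand=0.3, squeeze=30)

```text
clock: 6.2
eef_pos: [0.53, -0.1548, 0.0938]
eef_rot: [[0.004, 1.0, -0.004], [1.0, -0.004, 0.003], [0.003, -0.004, -1.0]]
ft_force: [0.1, 0.8, 0.3]
width: 0.054
```

```bash
python3 - <<'E'
from h import *
np.set_printoptions(precision=4,suppress=True)
o=bot.get_obs();print(o["eef_pos"],o["eef_rot"],o["ft_force"],o["width"],o["clock"])
c=cam("wrist"); np.savez("w3.npz",**c)
save(cv2.resize(c["f"][200:420,133:427],(800,600),interpolation=cv2.INTER_CUBIC),"pics/w3.png")
E
```

```text
[ 0.53   -0.1548  0.0938] [[ 0.0037  1.     -0.0037]
 [ 1.     -0.0036  0.003 ]
 [ 0.003  -0.0037 -1.    ]] [0.1068 0.8417 0.3357] 0.05395218608766396 6.2
```

View pics/w3.png

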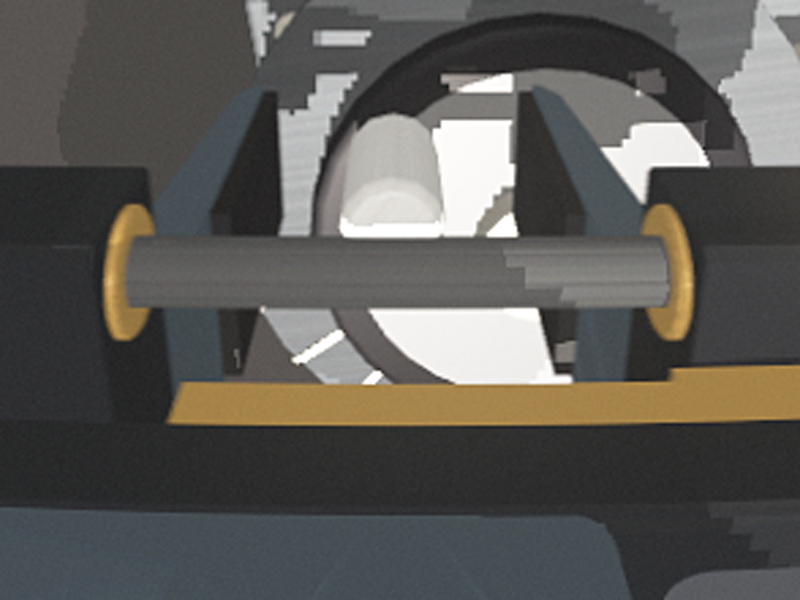

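The knob stands between the fingers, well centred (about (393,200) in the crop). I'll finish closing to a loose cage and work out the arc waypoints.

Call:
move_arm(steps=[[[0,0,0],0],[[0,0,0],0],[[0,0,0],0],[[0,0,0],0],[[0,0,0],0]], hand=0.265, squeeze=40)

```text
clock: 6.75
eef_pos: [0.5299, -0.1548, 0.0936]
eef_rot: [[0.004, 1.0, -0.004], [1.0, -0.004, 0.003], [0.003, -0.004, -1.0]]
ft_force: [-1.0, -0.3, -0.6]
width: 0.0241
```

```bash
cat > arc.py <<'E'
from h import *
C=np.array([.5629,-.1171]);A0=np.radians(229.1)
def knob(d): a=A0-d; return C+.05*np.array([np.cos(a),np.sin(a)])
def info():
    o=bot.get_obs(); p=o["eef_pos"]; r=p[:2]-C; a=np.arctan2(r[1],r[0])%(2*np.pi); t=np.array([np.sin(a),-np.cos(a)])
    f=o["ft_force"]; print("t",o["clock"],"pos",p.round(4),"d",round(A0-a,3),"r",round(np.hypot(*r)*1e3,1),"Ft",round(-f[:2]@t,2),"Frad",round(f[:2]@r/np.hypot(*r),2),"f",f.round(1),"w",round(o["width"]*1e3,1))
    return o
E
python3 - <<'E'
from arc import *
o=info(); p=o["eef_pos"][:2]
for d in np.arange(0,1.5,.05):
    k=(knob(d)-p)*1e3; print(round(d,2),"sx",k[1].round(1),"sy",k[0].round(1))
E
```

```text
t 6.75 pos [ 0.5299 -0.1548  0.0936] d 0.005 r 50.1 Ft -0.53 Frad 0.84 f [-1.  -0.3 -0.6] w 24.1
0.0 sx -0.1 sy 0.3
0.05 sx 1.6 sy -1.6
0.1 sx 3.4 sy -3.3
0.15 sx 5.2 sy -5.0
0.2 sx 7.2 sy -6.6
0.25 sx 9.2 sy -8.1
0.3 sx 11.3 sy -9.4
0.35 sx 13.4 sy -10.7
0.4 sx 15.6 sy -11.9
0.45 sx 17.9 sy -12.9
0.5 sx 20.2 sy -13.8
0.55 sx 22.6 sy -14.7
0.6 sx 25.0 sy -15.3
0.65 sx 27.4 sy -15.9
0.7 sx 29.9 sy -16.4
0.75 sx 32.4 sy -16.7
0.8 sx 34.9 sy -16.9
0.85 sx 37.4 sy -17.0
0.9 sx 39.9 sy -16.9
0.95 sx 42.4 sy -16.8
1.0 sx 44.8 sy -16.5
1.05 sx 47.3 sy -16.1
1.1 sx 49.7 sy -15.5
1.15 sx 52.2 sy -14.9
1.2 sx 54.5 sy -14.1
1.25 sx 56.9 sy -13.2
1.3 sx 59.1 sy -12.2
1.35 sx 61.4 sy -11.0
1.4 sx 63.5 sy -9.8
1.45 sx 65.7 sy -8.5
```

Call:
move_arm(steps=[[[3.4,-3.3,0],0],[[7.2,-6.6,0],0],[[11.3,-9.4,0],0],[[15.6,-11.9,0],0],[[15.6,-11.9,0],0]])

```text
clock: 7.25
eef_pos: [0.5175, -0.1383, 0.0937]
eef_rot: [[0.003, 1.0, -0.005], [1.0, -0.003, 0.004], [0.004, -0.005, -1.0]]
ft_force: [0.5, -0.4, 0.9]
width: 0.0242
```

```bash
python3 -c "
from arc import *
info()"
```

```text
t 7.25 pos [ 0.5175 -0.1383  0.0937] d 0.419 r 50.1 Ft 0.54 Frad -0.32 f [ 0.5 -0.4  0.9] w 24.2
```

Call:
move_arm(steps=[[[2,-0.9,0],0],[[4,-1.7,0],0],[[6,-2.3,0],0],[[8.5,-2.9,0],0],[[8.5,-2.9,0],0]])

```text
clock: 7.75
eef_pos: [0.5146, -0.1296, 0.0937]
eef_rot: [[0.003, 1.0, -0.005], [1.0, -0.003, 0.004], [0.004, -0.005, -1.0]]
ft_force: [0.7, -1.5, -0.2]
width: 0.024
```

Call:
move_arm(steps=[[[0.5,-0.1,0],0],[[1,-0.2,0],0],[[1.5,-0.3,0],0],[[2,-0.4,0],0],[[2.4,-0.6,0],0]])

```text
clock: 8.25
eef_pos: [0.5141, -0.1272, 0.0937]
eef_rot: [[0.003, 1.0, -0.005], [1.0, -0.003, 0.004], [0.004, -0.005, -1.0]]
ft_force: [0.2, -4.6, -0.6]
width: 0.0245
```

```bash
python3 - <<'E'
from arc import *
info()
c=cam("side"); save(cv2.resize(c["f"][170:270,215:348],(800,600),interpolation=cv2.INTER_CUBIC),"pics/s1.png")
E
```

```text
t 8.25 pos [ 0.5141 -0.1272  0.0937] d 0.653 r 49.9 Ft 4.54 Frad 0.71 f [ 0.2 -4.6 -0.6] w 24.5
```

View pics/s1.png

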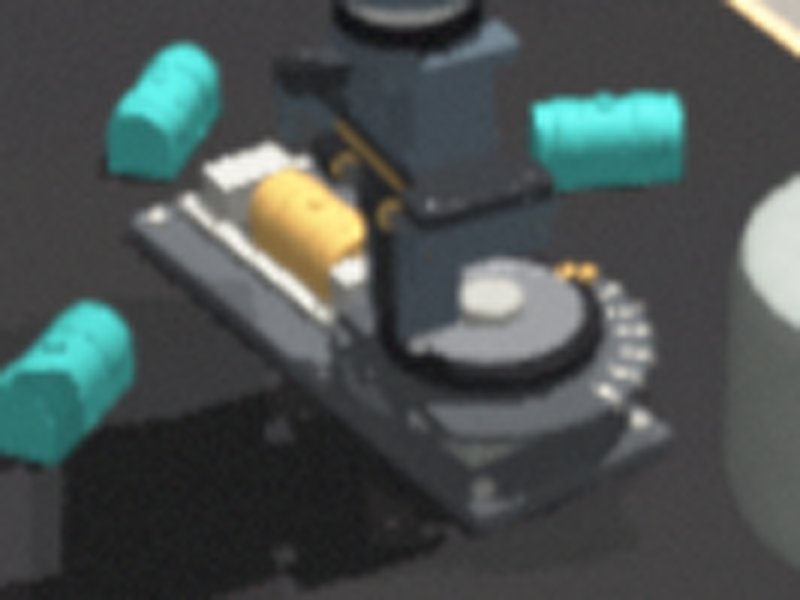

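The side view shows the jaw on the casting, which is now near the stop pad. The pointer is at (578,270), near the middle of the dial. The force has risen above the drag (Ft 4.5 N), so from here I'll creep.

Call:
move_arm(steps=[[[0.3,0,0],0],[[0.6,-0.1,0],0],[[0.9,-0.1,0],0],[[1.2,-0.1,0],0],[[1.2,-0.1,0],0]])

```text
clock: 8.8
eef_pos: [0.5139, -0.1258, 0.0937]
eef_rot: [[0.003, 1.0, -0.005], [1.0, -0.003, 0.004], [0.004, -0.005, -1.0]]
ft_force: [-0.3, -4.4, -0.4]
width: 0.024
```

Call:
move_arm(steps=[[[0.3,0,0],0],[[0.6,0,0],0],[[0.9,-0.1,0],0],[[1.2,-0.1,0],0],[[1.2,-0.1,0],0]])

```text
clock: 9.3
eef_pos: [0.5138, -0.1246, 0.0937]
eef_rot: [[0.003, 1.0, -0.005], [1.0, -0.003, 0.004], [0.004, -0.005, -1.0]]
ft_force: [0.5, -5.1, -0.7]
width: 0.0242
```

Call:
move_arm(steps=[[[0.3,0,0],0],[[0.6,0,0],0],[[0.9,0,0],0],[[1.2,0,0],0],[[1.2,0,0],0]])

```text
clock: 9.8
eef_pos: [0.5138, -0.1233, 0.0937]
eef_rot: [[0.003, 1.0, -0.005], [1.0, -0.003, 0.004], [0.004, -0.005, -1.0]]
ft_force: [0.9, -3.7, 0.0]
width: 0.0243
```

Call:
move_arm(steps=[[[0.3,0,0],0],[[0.6,0,0],0],[[0.9,0,0],0],[[1.2,0,0],0],[[1.2,0,0],0]])

```text
clock: 10.3
eef_pos: [0.5137, -0.1221, 0.0937]
eef_rot: [[0.003, 1.0, -0.005], [1.0, -0.003, 0.004], [0.004, -0.005, -1.0]]
ft_force: [0.6, -4.1, -0.1]
width: 0.0245
```

Call:
move_arm(steps=[[[0.3,0,0],0],[[0.6,0,0],0],[[0.9,0,0],0],[[1.2,0,0],0],[[1.2,0,0],0]])

```text
clock: 10.8
eef_pos: [0.514, -0.1215, 0.0938]
eef_rot: [[0.003, 1.0, -0.004], [1.0, -0.003, 0.003], [0.003, -0.004, -1.0]]
ft_force: [0.2, -11.6, -1.8]
width: 0.0243
```

The nip is made: the force is 11.6 N, so J is about 18 N. I'll hold the target during a few camera calls, sample the force and record images.

```bash
python3 - <<'E'
from arc import *
for n in ["side","scene","wrist"]:
    L=[]
    for i in range(3):
        info(); c=cam(n); L.append(c["f"].astype(float))
    c["f"]=np.mean(L,0); np.savez(f"nip_{n}.npz",**c)
o=info(); print(np.round(o["eef_rot"],4).tolist())
E
```

```text
t 10.8 pos [ 0.514  -0.1215  0.0938] d 0.767 r 49.1 Ft 11.53 Frad 0.83 f [  0.2 -11.6  -1.8] w 24.3
t 10.85 pos [ 0.514  -0.1215  0.0938] d 0.768 r 49.1 Ft 10.11 Frad 0.8 f [  0.1 -10.1  -2.4] w 24.3
t 10.9 pos [ 0.514  -0.1215  0.0938] d 0.767 r 49.1 Ft 10.4 Frad 1.8 f [ -0.9 -10.5  -2.1] w 24.1
t 10.95 pos [ 0.514  -0.1215  0.0938] d 0.768 r 49.1 Ft 9.19 Frad 0.54 f [ 0.3 -9.2 -1.8] w 24.1
t 11.0 pos [ 0.514  -0.1215  0.0938] d 0.767 r 49.1 Ft 9.83 Frad 0.93 f [-0.  -9.9 -1.5] w 24.4
t 11.05 pos [ 0.514  -0.1215  0.0938] d 0.767 r 49.1 Ft 10.48 Frad 0.61 f [  0.3 -10.5  -1.7] w 24.6
t 11.1 pos [ 0.514  -0.1215  0.0938] d 0.767 r 49.1 Ft 10.68 Frad 0.21 f [  0.7 -10.7  -2.8] w 24.2
t 11.15 pos [ 0.514  -0.1215  0.0938] d 0.767 r 49.1 Ft 10.29 Frad 0.18 f [  0.7 -10.3  -1.9] w 24.1
t 11.2 pos [ 0.514  -0.1215  0.0938] d 0.768 r 49.1 Ft 10.41 Frad 0.4 f [  0.5 -10.4  -2.5] w 24.5
t 11.25 pos [ 0.514  -0.1215  0.0938] d 0.767 r 49.1 Ft 10.27 Frad 0.36 f [  0.6 -10.3  -2.4] w 24.3
[[0.0031, 1.0, -0.0044], [1.0, -0.0031, 0.0031], [0.0031, -0.0044, -1.0]]
```

The nip averaged 10.3 N, so J is about 15.4 N, and it held for 0.45 s. Now I'll back off 30° with the other finger, allowing for the play in the cage.

Call:
move_arm(steps=[[[-3,0.5,0],0],[[-7,1,0],0],[[-11,2,0],0],[[-15,3.5,0],0],[[-18,5,0],0]])

```text
clock: 11.75
eef_pos: [0.519, -0.1397, 0.0937]
eef_rot: [[0.003, 1.0, -0.005], [1.0, -0.003, 0.003], [0.003, -0.005, -1.0]]
ft_force: [-1.0, 4.0, 2.0]
width: 0.0241
```

```bash
python3 -c "
from arc import *
info()"
```

```text
t 11.75 pos [ 0.519  -0.1397  0.0937] d 0.381 r 49.4 Ft -4.06 Frad -0.93 f [-1.  4.  2.] w 24.1
```

Remaining to the target (0.5226, −0.1479): −8.2 along the tool's x and +3.6 along its y.

Call:
move_arm(steps=[[[-2.5,1,0],0],[[-5,2,0],0],[[-7,3,0],0],[[-8.2,3.6,0],0],[[-8.2,3.6,0],0]])

```text
clock: 12.25
eef_pos: [0.5227, -0.1482, 0.0936]
eef_rot: [[0.003, 1.0, -0.004], [1.0, -0.003, 0.003], [0.003, -0.004, -1.0]]
ft_force: [0.1, 1.3, 1.5]
width: 0.024
```

Call:
move_arm(steps=[[[0,0,0],0],[[0,0,0],0],[[0,0,0],0],[[0,0,0],0],[[0,0,0],0]], hand=0.7)

```text
clock: 12.75
eef_pos: [0.5227, -0.1482, 0.0936]
eef_rot: [[0.003, 1.0, -0.004], [1.0, -0.003, 0.003], [0.003, -0.004, -1.0]]
ft_force: [-0.7, 0.7, -0.6]
width: 0.061
```

Call:
move_arm(steps=[[[0,0,-10],0],[[0,0,-40],0],[[0,0,-80],0],[[0,0,-130],0],[[0,0,-180],0]])

```text
clock: 13.25
eef_pos: [0.5229, -0.1485, 0.2762]
eef_rot: [[0.003, 1.0, -0.004], [1.0, -0.003, 0.003], [0.003, -0.005, -1.0]]
ft_force: [0.9, -0.3, -1.1]
width: 0.0642
```

Call:
move_arm(steps=[[[40,10,-10],0],[[80,20,-20],0],[[110,28,-30],0],[[110,28,-30],0],[[110,28,-30],0]], hand=1)

```text
clock: 13.75
eef_pos: [0.5513, -0.0383, 0.3071]
eef_rot: [[0.002, 1.0, -0.004], [1.0, -0.002, 0.003], [0.003, -0.004, -1.0]]
ft_force: [0.4, -1.4, 1.4]
width: 0.091
```

```bash
python3 - <<'E'
from fit import *
np.set_printoptions(precision=4,suppress=True)
o=bot.get_obs();print(o["eef_pos"],o["clock"])
c=cam("wrist"); np.savez("w4.npz",**c)
print(proj(c,pts([.5629,-.1171,.1302,.367])))
im=c["f"][100:310,140:420]; save(cv2.resize(im,(800,600),interpolation=cv2.INTER_CUBIC),"pics/w4.png")
E
```

```text
[ 0.5513 -0.0383  0.3071] 13.75
[[221.0499 195.3386]
 [255.228  231.1221]
 [189.5216 170.4381]
 [408.2653 119.9957]
 [409.3732 201.028 ]
 [193.5632 168.3028]]
```

View pics/w4.png

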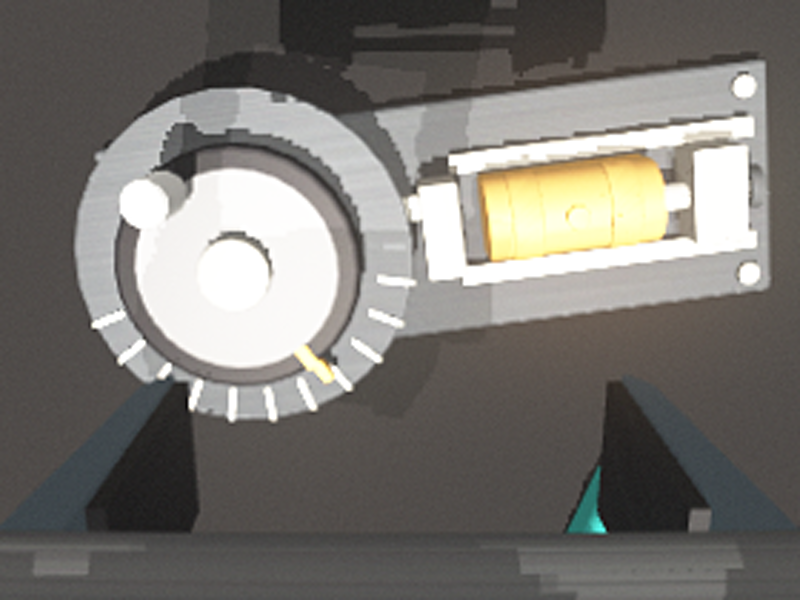

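The picture shows the casting at the pad (right end at (663,195)), the jaw clear of it (face at about x=464), and the pointer's tip at (329,379). I'll measure the wheel angle and the gap from these.

```bash
python3 - <<'E'
from fit import *
np.set_printoptions(precision=4,suppress=True)
d=np.load("w4.npz");c={k:d[k] for k in d}; O=np.array([140,100]); S=800/280
U=lambda *a: np.array(a,float)/S+O
uv=U((235,273),(329,379),(144,202),(765,61),(769,290))
p,r=fit(c,uv);print("pose",p);print(r)
x,y,a,q=p
def F(P): 
    v=P[:,:2]-[x,y]; return np.c_[v[:,0]*np.cos(a)+v[:,1]*np.sin(a), -v[:,0]*np.sin(a)+v[:,1]*np.cos(a)]*1e3
print("jaw face edge top z48",F(ray(c,U((455,182),(465,276)),.048)))
print("casting crown ends z62",F(ray(c,U((484,215),(661,195)),.062)))
print("casting side ends z~25",F(ray(c,U((488,262)),.025)))
print("stop face z48",F(ray(c,U((694,150),(697,240)),.048)))
print("pred jaw",105+25*q*1)
d=np.load("nip_wrist.npz"); save(cv2.resize(d["f"][150:420,90:450].astype(np.uint8),(800,600),interpolation=cv2.INTER_CUBIC),"pics/nipw.png")
E
```

```text
pose [ 0.5639 -0.1166  0.1289  0.3832]
[[-0.8282  0.4999]
 [-0.2897 -0.4188]
 [ 0.0977  0.1355]
 [ 0.7954 -0.4295]
 [ 0.3694  0.3407]]
jaw face edge top z48 [[-24.9604 113.321 ]
 [ 24.9977 113.0949]]
casting crown ends z62 [[ -8.6008 125.1482]
 [ -7.4153 214.4791]]
casting side ends z~25 [[ 24.5313 127.8777]]
stop face z48 [[-25.8843 236.7696]
 [ 21.3502 236.7245]]
pred jaw 114.57929949736554
```

View pics/nipw.png

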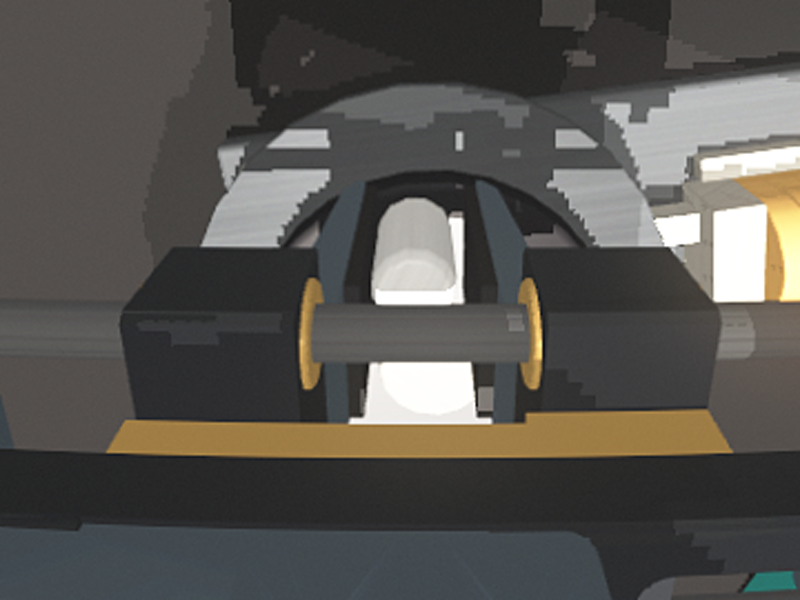

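In the nip picture (already in storage) the knob rests on the trailing finger at (413,250). The gap estimates are about 11.7 mm from the picture and 12.7 mm from the kinematics. Both are inside 10.5 to 15.7 mm but on the low side of 13.1 mm, so I'll nudge the wheel back about 0.05 rad (1.2 mm of jaw) to centre it.

Call:
move_arm(steps=[[[-40,-10,10],0],[[-80,-20,30],0],[[-110,-28.5,60],0],[[-110,-28.5,60],0],[[-110,-28.5,60],0]], hand=0.8)

```text
clock: 14.3
eef_pos: [0.5211, -0.1498, 0.246]
eef_rot: [[0.006, 1.0, -0.006], [1.0, -0.006, 0.004], [0.004, -0.006, -1.0]]
ft_force: [0.5, -0.3, 0.3]
width: 0.0727
```

Call:
move_arm(steps=[[[1.6,1.6,40],0],[[1.6,1.6,80],0],[[1.6,1.6,120],0],[[1.6,1.6,152],0],[[1.6,1.6,152],0]])

```text
clock: 14.8
eef_pos: [0.5203, -0.1465, 0.0916]
eef_rot: [[0.005, 1.0, -0.011], [1.0, -0.005, 0.005], [0.005, -0.011, -1.0]]
ft_force: [0.1, -1.1, 0.5]
width: 0.0732
```

Call:
move_arm(steps=[[[-0.8,2,-1.5],0],[[-0.8,2,-1.5],0],[[-0.8,2,-1.5],0],[[-0.8,2,-1.5],0],[[-0.8,2,-1.5],0]], hand=0.265)

```text
clock: 15.3
eef_pos: [0.5226, -0.1475, 0.0938]
eef_rot: [[0.005, 1.0, -0.01], [1.0, -0.005, 0.005], [0.005, -0.01, -1.0]]
ft_force: [-0.2, -0.3, -0.8]
width: 0.0355
```

Call:
move_arm(steps=[[[0,0,0],0],[[0,0,0],0],[[0,0,0],0],[[0,0,0],0],[[0,0,0],0]])

```text
clock: 15.8
eef_pos: [0.5226, -0.1475, 0.0938]
eef_rot: [[0.005, 1.0, -0.01], [1.0, -0.005, 0.005], [0.005, -0.01, -1.0]]
ft_force: [-0.1, -0.7, -0.4]
width: 0.0242
```

Call:
move_arm(steps=[[[-0.7,0.5,0],0],[[-1.4,1,0],0],[[-2,1.4,0],0],[[-2.5,1.4,0],0],[[-2.5,1.4,0],0]])

```text
clock: 16.3
eef_pos: [0.524, -0.1499, 0.0937]
eef_rot: [[0.005, 1.0, -0.01], [1.0, -0.005, 0.005], [0.005, -0.01, -1.0]]
ft_force: [-0.3, 2.7, 1.2]
width: 0.024
```

Call:
move_arm(steps=[[[0,0,0],0],[[0,0,0],0],[[0,0,0],0],[[0,0,0],0],[[0,0,0],0]], hand=0.7)

```text
clock: 16.8
eef_pos: [0.524, -0.15, 0.0937]
eef_rot: [[0.005, 1.0, -0.01], [1.0, -0.005, 0.005], [0.005, -0.01, -1.0]]
ft_force: [-0.5, 0.8, -0.0]
width: 0.0609
```

Call:
move_arm(steps=[[[0,0,-10],0],[[0,0,-40],0],[[0,0,-80],0],[[0,0,-130],0],[[0,0,-180],0]])

```text
clock: 17.3
eef_pos: [0.5252, -0.1507, 0.2763]
eef_rot: [[0.005, 1.0, -0.01], [1.0, -0.005, 0.005], [0.005, -0.01, -1.0]]
ft_force: [1.2, -0.2, -0.6]
width: 0.0639
```

Call:
move_arm(steps=[[[40,10,-10],0],[[80,20,-20],0],[[115,28,-30],0],[[115,28,-30],0],[[115,28,-30],0]], hand=1)

```text
clock: 17.8
eef_pos: [0.5541, -0.0355, 0.3073]
eef_rot: [[0.004, 1.0, -0.009], [1.0, -0.004, 0.005], [0.005, -0.009, -1.0]]
ft_force: [-0.7, -1.3, -0.4]
width: 0.0913
```

```bash
python3 - <<'E'
from fit import *
o=bot.get_obs();print(o["eef_pos"],o["clock"])
c=cam("wrist"); np.savez("w5.npz",**c)
im=c["f"][100:310,140:420]; save(cv2.resize(im,(800,600),interpolation=cv2.INTER_CUBIC),"pics/w5.png")
E
```

```text
[ 0.55405594 -0.03546557  0.30734605] 17.8
```

View pics/w5.png

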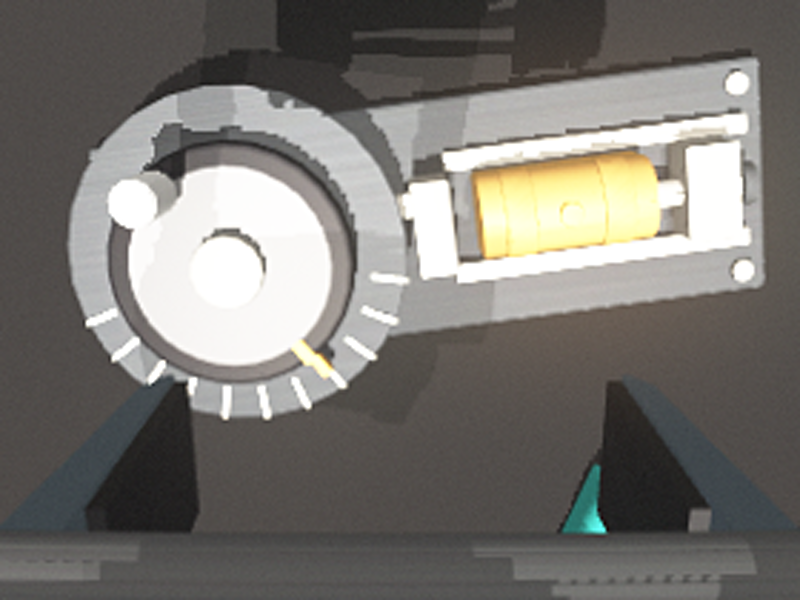

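The picture shows the casting still against the pad (656,192), the jaw's edge at x≈455, the pointer's tip at (326,374) and the knob's top at (134,202).

```bash
python3 - <<'E'
from fit import *
np.set_printoptions(precision=4,suppress=True)
d=np.load("w5.npz");c={k:d[k] for k in d}; O=np.array([140,100]); S=800/280
U=lambda *a: np.array(a,float)/S+O
uv=U((228,271),(326,374),(134,202),(757,57),(764,287))
p,r=fit(c,uv);print("pose",p,abs(r).max())
x,y,a,q=p
def F(P): 
    v=P[:,:2]-[x,y]; return np.c_[v[:,0]*np.cos(a)+v[:,1]*np.sin(a), -v[:,0]*np.sin(a)+v[:,1]*np.cos(a)]*1e3
print("jaw",F(ray(c,U((445,181),(456,275)),.048)))
print("casting ends z62",F(ray(c,U((477,215),(655,195)),.062)))
print("stop",F(ray(c,U((686,150),(688,240)),.048)))
for n in ("w4","w5"):
    d=np.load(n+".npz");f=d["f"].astype(int)
    g=cv2.resize(d["f"][100:310,140:420],(800,600),interpolation=cv2.INTER_CUBIC).astype(int)
    for row in (200,220,240): print(n,row,[(i,g[row,i].tolist()) for i in range(444,496,4)] if row==220 else "")
E
```

```text
pose [ 0.5643 -0.1167  0.1318  0.3536] 0.9541865070666518
jaw [[-24.3284 111.6505]
 [ 25.6286 111.5481]]
casting ends z62 [[ -7.1087 124.9138]
 [ -5.3915 214.8549]]
stop [[-23.9688 236.2373]
 [ 23.1852 235.24  ]]
w4 200 
w4 220 [(444, [255, 255, 255]), (448, [255, 255, 255]), (452, [255, 255, 255]), (456, [255, 255, 255]), (460, [222, 214, 203]), (464, [143, 139, 133]), (468, [171, 167, 166]), (472, [168, 162, 158]), (476, [167, 165, 161]), (480, [167, 156, 137]), (484, [181, 139, 83]), (488, [214, 189, 119]), (492, [255, 255, 205])]
w4 240 
w5 200 
w5 220 [(444, [255, 255, 255]), (448, [255, 255, 255]), (452, [225, 216, 200]), (456, [92, 84, 78]), (460, [169, 165, 161]), (464, [171, 167, 164]), (468, [169, 165, 160]), (472, [166, 166, 163]), (476, [173, 145, 103]), (480, [194, 139, 68]), (484, [255, 255, 222]), (488, [255, 255, 235]), (492, [255, 255, 233])]
w5 240
```

```bash
python3 -c "
from station import bot
print(bot.job_done(), bot.get_obs()['clock'])"
```

```text
the job is handed in; nothing more can be done
the job is handed in; nothing more can be done
```

I handed the job in at about 18 s. The casting was nipped against the stop pad, the wheel backed off about two divisions, and the knob released. The hand-in reports no verdict.

- **Nip:** I drove the knob loosely between the fingers until the casting met the pad. The force at the knob averaged 10.3 N (peak reading 11.6 N). That is a jaw force of about 15 to 18 N, held for about 0.45 s.
- **Back-off:** I turned the wheel back about 30°. A look showed a gap of about 11.7 mm, a little short of 13.1 mm, so I turned it back a further 0.05 rad and let go.
- **Gap at the end:** the final picture gives 13.3 mm and the arm's own motion about 13.6 mm. The wheel angle read from the pointer suggests only about 11.1 mm. The three disagree by up to 2.5 mm, but all lie within 13.1 ± 2.6 mm.
- **Casting position:** the last picture shows the casting at the pad, its end about 21 mm from the end block (limit 22.5 mm). That margin is about the size of the measuring error.
- **Bystanders:** nothing I did went near the spare, the loupe or the screwdriver. I did not measure their positions again at the end.

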